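# Seat a tenoned rail in the tenon gauge and hold it for the reading

## Task

Check the tenon on the wooden rail before the joint goes to the pull tester: pick up the rail (not the mortised post), and lay it flat on the plate of the tenon gauge, beside the fence, tenon pointing at the dial and still a little short of the end stop. Then push it sideways against the fence and slide it along until its shoulders are fully home against the end stop with the tenon pressing in the dial plunger, and finish while still holding it there, pressed against fence and stop at once so that the dial can be read. Leave the post and the jar of studs where they are.

Things in the scene. Friction and masses are not known exactly. Their poses are not given: they have to be found in the camera images.
- rail: the workpiece, a loose brown wooden rail lying on the dark desk: a block 130 x 24 x 36 mm high (80 g nominal) with a tenon (tongue) 18 mm long, 10 mm wide and 26 mm tall centred on its +x end. Origin: centre of the underside of the 130 mm block, z up; x runs along the rail towards the tenon. It may lie in many directions. It is gripped across its 24 mm width; in the gauge the grip must stay at least 8 mm above its underside to clear the fence
- rail_shoulder (a point): point on the underside of the rail at its shoulders (the end face of the block round the root of the tenon): 65 mm from the rail's origin along its x
- gauge: the tenon gauge, screwed down on the pine counter: aluminium plate 250 x 100 x 12 mm; origin at the centre of the plate's underside, z up, x along the plate towards the dial. The dial indicator (58 mm round, 40 mm high, centred at x = +92 mm, y = -8 mm) lies face up at the +x end; the plate is free for the rail from x = -125 mm to x = +20 mm. The pushing directions are -y (fence) and +x (end stop)
- fence: steel strip fixed on the plate, parallel to the gauge's x, from x = -120 to +10 mm, with its inner face (facing +y) at y = -20 mm in the gauge frame, 14 mm wide, its top 8 mm above the plate. Its frame is the gauge's. Panels and shelves (lowest board 0.56 m up) of the wall unit begin 50 to 150 mm behind it and run on to the left, close to the arm as it starts: draw back towards the base before swinging round
- end_stop: two fixed steel cheeks on the plate, 28 mm high and 14 mm thick, whose faces (facing -x) stand at x = +20 mm in the gauge frame; between them is a slot 16 mm wide centred at y = -8 mm for the tenon. Its frame coincides with the gauge's
- plunger (a joint): travel of the dial indicator's sprung plunger, m: 0 = free, tip in the slot 10 mm behind the faces of the end stop; it moves in the gauge's +x and reads about 0.008 when the rail's shoulders are home. Spring: 1 N when free, 3 N at 0.008; it drives the pointer of the dial
- gauge_home (a point): point on top of the plate (12 mm above the gauge's origin, at x = +20, y = -8 mm in its frame) where point rail_shoulder comes to lie when the rail is fully home against fence and end stop, rail x along gauge x
- post: bystander: loose wooden post 130 x 36 x 36 mm of the same wood, no tenon, with a mortise (slot 26 x 10 mm) in its top; origin at the centre of its underside; lies on the desk, may have changed places with the rail
- jar: bystander: loose glass jar of studs with a grey lid, 58 mm across, 70 mm high, on the pine counter to the right of the gauge; origin at the centre of its base
There are look-alikes about, which are no part of the job. What is shaped like the rail but purple is not meant.

How it is judged:
By the outcome, as a careful person would: the job done as asked, in the order asked, and still so for the second after the job is handed in, while the arm keeps its last pose, push and grip.
It also fails if it takes over 69 s, if anything falls off the work surface, if the arm or the gripper's body presses on something with over 40 N, if the wrist force passes 120 N, or if a joint passes its speed limit or range.

## Robot

A 6-joint arm with a two-finger parallel gripper is mounted at the origin on a cart in front of the work surface, level with it; the furniture and walls round the work are solid. World frame = base frame: x ahead of the robot, y to its left, z up, the work surface at z = 0. Lengths are in m, angles in rad, forces in N, time in s.
With the tool pointing down it reaches from about 0.325 to 0.775 m from the base axis. Payload 5.5 kg.
Tool frame: the origin (TCP) lies midway between the tips of the shut fingers; the grasp point (between the pads) lies 19 mm behind it (bot.pinch_z is the distance from the TCP to the grasp point, in m); z points along the fingers, y is the direction in which the jaws open and shut (so a half turn about z gives the same grasp; the last joint's range is limited). The gripper opens to 88 mm and grips with 3 to 60 N. Pads are 20 mm wide; open, the fingers measure 115 mm over their backs; the gripper's body (75 mm by 178 mm) begins 61 mm behind the grasp point.
Start: joints at [1.161, 0.091, 1.231, -0, 1.82, -0.057], TCP at [0.207, 0.563, 0.223] pointing down, gripper open.
Joint ranges: [-2.87, 2.87], [-0.86, 2.18], [0.17, 2.46], [-1.51, 4.65], [0.06, 2.69], [-2.65, 2.65]. Speed limits (rad/s): [2.57, 2.57, 3.01, 3.14, 3.14, 3.14].

## Interface

Orientations are given as a rotation vector (axis times angle).
In Python, from rig import bot, readout, imaging gives the robot as it stands. Calls block until the motion is done:
- bot.goto(position, orientation): joint-space move of the TCP to a pose.
- bot.move_l(position, attitude=None, vel=0.15): straight line of the TCP; attitude=None keeps the orientation; vel is the mean speed in m/s.
- bot.set_joints(angles): joint-space move.
- bot.gripper_to(opening, force=None): finger opening in m; force is the grip in N (None keeps the last); returns when the fingers have stopped.
- bot.hold(seconds).
- bot.ik(position, orientation): joint angles nearest the present ones, or None.
- readout.sense(): the state.
- imaging.grab_frame(name): name is "side" or "top" or "wrist"; returns a dict with "frame" (420x560x3 uint8, red, green, blue), "depth" (420x560 float32, m along the optical axis (not along the pixel's ray), 0 where there is no reading), "mtx" (3x3 intrinsics, pixels), "origin" and "attitude" of the camera in the world; the wrist camera has in their place "mount" (4x4, takes a point from camera to tool coordinates, whose origin is the TCP and whose axes are the flange's). Camera axes: x right, y down, z forward; pixel columns grow to the right and rows downward; lengths in m; the calibration is good to about 2 mm. A picture is of the moment at which its call begins: read the wrist's pose just before it.
A pose or a line that the arm cannot do raises bot.MotionError and nothing moves.
- bot.finish_job(): hands the job in, once; it reports no verdict.
The state is a dict: "t": time; "joints": joint angles; "qvel": joint speeds; "tau": joint torques, N m; "ee_pos": TCP position; "tcp_rot": TCP orientation; "contact_force": force on the tool from outside, world axes, zero at the start; "wrist_torque": the same for the moment, N m; "grip_width": finger opening in m.
Only numpy, scipy, OpenCV 4.12 (cv2) and the standard library are available. Lean on these libraries where they do the work, as an engineer would, in place of code of your own. Each camera call takes 0.05 s, during which the arm holds its last target.

## Working session

There is one attempt and no reset: what is moved stays moved. The work goes in short steps, each a Python script; the robot and the scene stay as the last script left them, time stands still between calls to the robot, and variables do not carry over. Pictures are saved under pics/ and viewed, and the job is handed in when it is done.

```bash
ls; mkdir -p pics
python3 - <<'E'
from rig import bot, readout, imaging
import cv2,numpy as np
s=readout.sense(); print(s)
for n in ("side","top","wrist"):
    f=imaging.grab_frame(n); cv2.imwrite(f"pics/{n}0.png",f["frame"][:,:,::-1])
    print(n,f["mtx"],f.get("origin"),f.get("attitude"),f.get("mount"))
E
```

```text
pics
{'t': 0.0, 'joints': array([ 1.16127904e+00,  9.18392548e-02,  1.23186429e+00, -1.27483079e-05,
        1.81977457e+00, -5.66648474e-02]), 'qvel': array([ 0.00066461, -0.00070938,  0.0003091 , -0.00158762,  0.00185407,
        0.00076573]), 'tau': array([ 1.24604259e-03, -4.46449363e+01, -4.06445861e+01,  7.00025400e-02,
        2.91887170e-02, -1.74497541e-04]), 'ee_pos': array([0.20721753, 0.56277713, 0.2215308 ]), 'tcp_rot': array([-5.51318736e-01, -3.09240732e+00,  2.88568900e-03]), 'contact_force': array([-0.25178175, -0.52391051,  0.45590401]), 'wrist_torque': array([ 0.05610394,  0.00029718, -0.0088576 ]), 'grip_width': 0.087939452601408}
side [[528.05955496   0.         278.83370441]
 [  0.         528.05955496 213.24223915]
 [  0.           0.           1.        ]] [-0.54859921  0.31948562  0.98393764] [-1.33750258  2.07835237 -1.00023988] None
top [[496.71977661   0.         277.51930649]
 [  0.         496.71977661 211.3478292 ]
 [  0.           0.           1.        ]] [ 0.39226868 -0.1952134   1.52598788] [-2.14859483  2.18553105 -0.11888168] None
wrist [[319.23041551   0.         287.76676926]
 [  0.         319.23041551 213.03530134]
 [  0.           0.           1.        ]] None None [[-4.10162723e-04 -9.59742136e-01 -2.80882296e-01  7.78805144e-02]
 [ 9.99999685e-01 -5.84706907e-04  5.37610470e-04  5.67813875e-04]
 [-6.80201240e-04 -2.80881986e-01  9.59742073e-01 -1.62640964e-01]
 [ 0.00000000e+00  0.00000000e+00  0.00000000e+00  1.00000000e+00]]
```

View pics/side0.png

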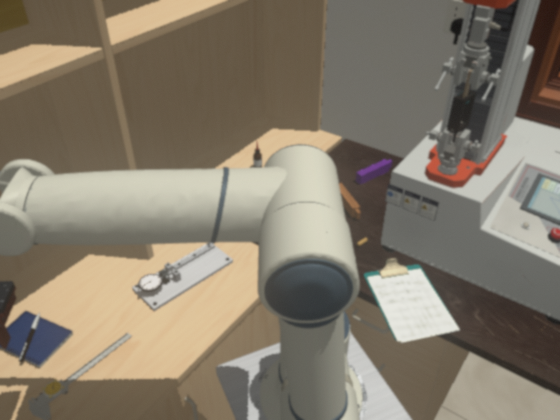

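View pics/top0.png

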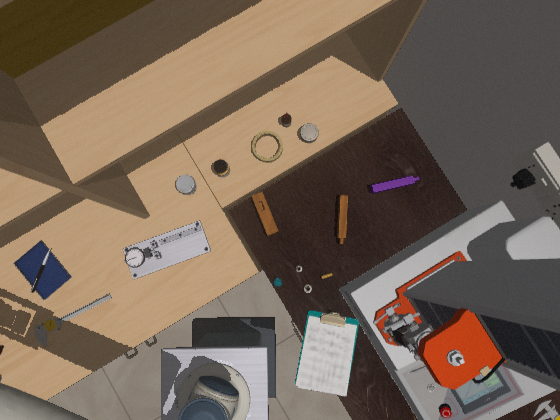

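View pics/wrist0.png

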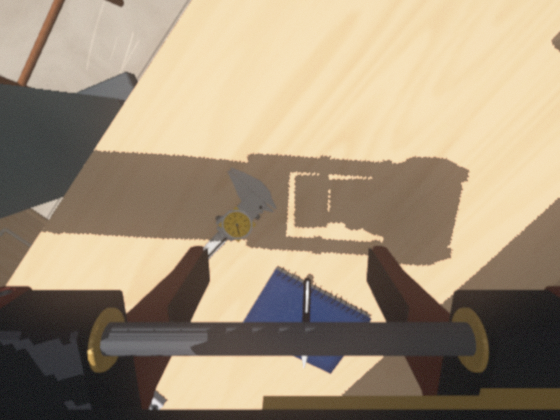

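The top view shows the gauge around pixel (165,248) with its dial on the left at (134,258). There are two brown blocks at (264,214) and (342,218), and the purple decoy is at (393,184). I'll measure them and zoom in.

```bash
cat > h.py <<'E'
from rig import bot, readout, imaging
import cv2,numpy as np
from scipy.spatial.transform import Rotation as R
def cam(n):
    s=readout.sense() if n=="wrist" else None
    f=imaging.grab_frame(n)
    if n=="wrist":
        T=np.eye(4);T[:3,:3]=R.from_rotvec(s["tcp_rot"]).as_matrix();T[:3,3]=s["ee_pos"]
        T=T@f["mount"]; f["Rm"]=T[:3,:3];f["o"]=T[:3,3]
    else:
        f["Rm"]=R.from_rotvec(f["attitude"]).as_matrix();f["o"]=np.array(f["origin"])
    return f
def ray(f,px):
    px=np.atleast_2d(px).astype(float);K=f["mtx"]
    d=np.c_[(px[:,0]-K[0,2])/K[0,0],(px[:,1]-K[1,2])/K[1,1],np.ones(len(px))]
    return d@f["Rm"].T
def plane(f,px,z):
    d=ray(f,px); return f["o"]+d*((z-f["o"][2])/d[:,2])[:,None]
def proj(f,P):
    p=(np.atleast_2d(P)-f["o"])@f["Rm"]; K=f["mtx"]
    return np.c_[p[:,0]/p[:,2]*K[0,0]+K[0,2],p[:,1]/p[:,2]*K[1,1]+K[1,2]]
def cloud(f):
    v,u=np.mgrid[:420,:560]; d=f["depth"]
    r=ray(f,np.c_[u.ravel(),v.ravel()])
    return (f["o"]+r*d.ravel()[:,None]).reshape(420,560,3)
def save(f,name,crop=None,k=1):
    im=f["frame"][:,:,::-1]
    if crop: x0,y0,x1,y1=crop; im=im[y0:y1,x0:x1]
    im=cv2.resize(im,None,fx=k,fy=k,interpolation=cv2.INTER_CUBIC); cv2.imwrite("pics/"+name,im)
E
python3 - <<'E'
from h import *
f=cam("top"); save(f,"t1.png",(110,160,250,300),5.0); save(f,"t2.png",(230,160,430,300),4)
C=cloud(f); hsv=cv2.cvtColor(f["frame"],cv2.COLOR_RGB2HSV)
for n,p in dict(gauge=(195,235),dial=(134,258),post=(264,214),rail=(342,215),jarL=(185,184),jarR=(309,131),desk=(300,200),pine=(230,190)).items(): print(n,C[p[1],p[0]],hsv[p[1],p[0]])
m=((hsv[...,1]>120)&(hsv[...,0]<20)&(C[...,2]>0.015)&(C[...,2]<0.06)).astype(np.uint8); m[:180]=0;m[:, :240]=0;m[260:]=0;m[:,365:]=0
cs,_=cv2.findContours(m,0,1)
for c in cs:
    if cv2.contourArea(c)<100: continue
    P=plane(f,c[:,0],0.036)[:,:2].astype(np.float32)
    print(cv2.contourArea(c),cv2.minAreaRect(c),cv2.minAreaRect(P), np.median(C[...,2][m>0]))
E
```

```text
gauge [0.48780142 0.05421929 0.00462685] [133  10 177]
dial [0.42013339 0.23001211 0.03978789] [160   5 149]
post [ 0.54572337 -0.1588441   0.0353821 ] [ 14 161 139]
rail [ 0.53897133 -0.39441368  0.03257415] [ 13 166 134]
jarL [0.63563738 0.07334703 0.06947506] [ 20   5 155]
jarR [ 0.80073866 -0.30098037  0.03149082] [ 16  38 162]
desk [ 0.59165655 -0.27032317 -0.00455493] [ 11 100  56]
pine [ 0.62625517 -0.0533932  -0.00142653] [ 15  94 184]
342.5 ((342.2269592285156, 218.96136474609375), (8.739083290100098, 48.239742279052734), 2.862405300140381) ((0.5270462036132812, -0.394266813993454), (0.026243451982736588, 0.14618328213691711), 85.42431640625) 0.034211817238989695
463.5 ((264.4991149902344, 213.38673400878906), (43.08000946044922, 11.905901908874512), 67.7509765625) ((0.5477250814437866, -0.16024890542030334), (0.13062037527561188, 0.03601041063666344), 21.232269287109375) 0.034211817238989695
```

View pics/t1.png

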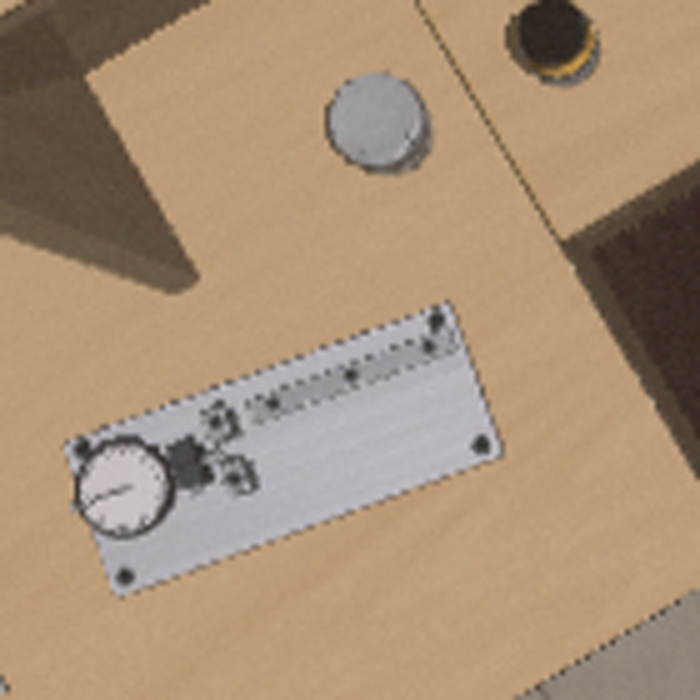

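View pics/t2.png

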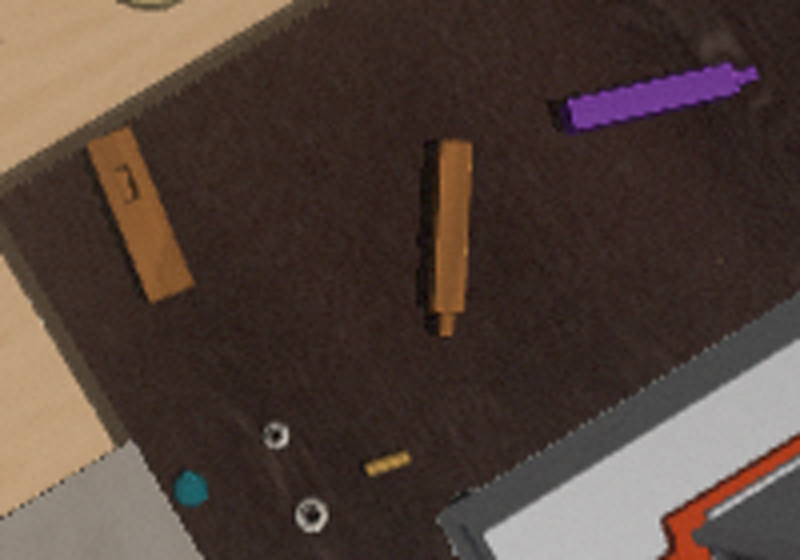

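Top view, from the crops:
- **Block at (342,219):** 26 mm wide with a tenon at its lower end, so this is the rail, with its x towards the robot.
- **Block at (264,213):** 36 mm wide with a mortise, so this is the post.
- **Gauge:** its fence is on the far side.

Next I'll measure the gauge and check the wall unit's clearance.

Run:
```python
from h import *
f=cam("top"); C=cloud(f); hsv=cv2.cvtColor(f["frame"],cv2.COLOR_RGB2HSV)
m=((hsv[...,1]<45)&(hsv[...,2]>90)).astype(np.uint8); m[:210]=0;m[:, :118]=0;m[285:]=0;m[:,218:]=0
cs,_=cv2.findContours(m,0,1); c=max(cs,key=cv2.contourArea)
P=plane(f,c[:,0],0.012)[:,:2].astype(np.float32); r=cv2.minAreaRect(P); print(r, cv2.minAreaRect(c))
b=cv2.boxPoints(r); print(b)
g=np.array(r[0]); ang=np.deg2rad(r[2]); 
for k in range(4):
    a=ang+k*np.pi/2; x=np.array([np.cos(a),np.sin(a)])
    if x[1]>0.8: break
y=np.array([-x[1],x[0]]); print("gauge x dir deg",np.rad2deg(np.arctan2(x[1],x[0])),g)
for n in ("top","side"):
    F=cam(n);Q=cloud(F).reshape(-1,3); Q=Q[F["depth"].ravel()>0]
    L=np.c_[(Q[:,:2]-g)@x,(Q[:,:2]-g)@y,Q[:,2]]
    for z0,z1 in ((.09,.25),(.25,.4),(.4,.55)):
        s=(L[:,2]>z0)&(L[:,2]<z1)&(L[:,1]<0)&(abs(L[:,0])<.5)&(L[:,1]>-.5)
        for xx in np.arange(-.35,.3,.05):
            t=s&(L[:,0]>xx)&(L[:,0]<xx+.05)
            if t.sum()>5: print(n,z0,round(xx,2),t.sum(),L[t,1].max().round(3))
# rail straight: long edges only
T=lambda p:plane(f,[p],0.036)[0]
print("tenon tip",T((341.7,243.5)))
for name,p,z in (("pickR",None,0),):
    pass
dn=lambda yv:R.from_matrix(np.c_[np.cross(yv,[0,0,-1]),yv,[0,0,-1]]).as_rotvec()
def tryp(pos,yd):
    for s in (1,-1):
        y3=np.array([yd[0],yd[1],0])*s; print(pos,s,bot.ik(pos,dn(y3)))
tryp([0.53,-.394,0.012],(0.08,1)/np.hypot(.08,1))
h=g+x*(-.045-.0)+y*(-.008); tryp([*h,0.024],y)
```

```text
((0.4444218575954437, 0.14366155862808228), (0.10057154297828674, 0.2563244700431824), 19.2987060546875) ((165.0999755859375, 249.7000274658203), (32.891395568847656, 84.94474792480469), 69.775146484375)
[[0.354605   0.24800305]
 [0.43931845 0.00608186]
 [0.5342387  0.03932007]
 [0.44952527 0.28124127]]
gauge x dir deg 109.2987060546875 [0.44442186 0.14366156]
top 0.09 -0.0 648 -0.113
top 0.25 -0.0 578 -0.113
top 0.4 -0.0 445 -0.113
side 0.09 -0.35 532 -0.423
side 0.09 -0.3 565 -0.412
side 0.09 -0.25 595 -0.403
side 0.09 -0.2 642 -0.395
side 0.09 -0.15 430 -0.386
side 0.09 0.05 485 -0.215
side 0.09 0.1 233 -0.34
side 0.09 0.25 10 -0.319
side 0.25 -0.35 598 -0.422
side 0.25 -0.3 635 -0.412
side 0.25 -0.25 673 -0.405
side 0.25 -0.2 723 -0.395
side 0.25 -0.15 477 -0.386
side 0.25 -0.0 1366 -0.108
side 0.25 0.05 2364 -0.188
side 0.25 0.1 1097 -0.338
side 0.25 0.15 1002 -0.327
side 0.25 0.2 596 -0.32
side 0.4 -0.35 197 -0.422
side 0.4 -0.3 218 -0.415
side 0.4 -0.25 235 -0.404
side 0.4 -0.2 247 -0.396
side 0.4 -0.15 166 -0.39
side 0.4 -0.0 1924 -0.109
side 0.4 0.05 1471 -0.188
side 0.4 0.1 386 -0.338
side 0.4 0.15 420 -0.33
side 0.4 0.2 59 -0.327
tenon tip [ 0.45285182 -0.39039386  0.036     ]
[0.53, -0.394, 0.012] 1 [-0.69076754  0.30849759  1.3599059   0.          1.47318916 -2.18173388]
[0.53, -0.394, 0.012] -1 [-6.90767536e-01  3.08497593e-01  1.35990590e+00 -8.88178420e-16
  1.47318916e+00  9.59858776e-01]
[np.float64(0.4668445134388418), np.float64(0.10383412455396038), 0.024] 1 None
[np.float64(0.4668445134388418), np.float64(0.10383412455396038), 0.024] -1 [ 0.14770229 -0.18796443  1.85458834  0.          1.47496874 -0.18912367]
```

The panel's front edge is at gauge (x≥0, y=-0.11). If I grip slightly behind the rail's centre, the gripper clears it. Now I'll retract, look at the gauge with the wrist camera, and then do the same at the rail.

```bash
cat >> h.py <<'E'
def att(xd):
    "tool down, tool x along angle xd (rad)"
    x=np.array([np.cos(xd),np.sin(xd),0]);z=np.array([0,0,-1.]);return R.from_matrix(np.c_[x,np.cross(z,x),z]).as_rotvec()
E
python3 - <<'E'
from h import *
s=readout.sense(); p=s["ee_pos"]
bot.move_l([p[0]*.68,p[1]*.68,0.26],vel=.25)
g=np.array([.4444,.1437]);a=np.deg2rad(109.3);x=np.array([np.cos(a),np.sin(a)])
q=g-x*.09
bot.goto([*q,0.2],att(a))
f=cam("wrist"); save(f,"w1.png"); np.savez("w1.npz",**{k:f[k] for k in("frame","depth","mtx","Rm","o")})
s=readout.sense();print(s["t"],s["ee_pos"],s["joints"],s["contact_force"])
E
```

```text
3.0417 [0.47407724 0.05972221 0.20022389] [ 5.38875618e-02 -2.42646453e-01  1.58749648e+00  2.96673798e-04
  1.79640322e+00 -2.84732673e-01] [ 0.32054109  0.8394776  -0.66540024]
```

View pics/w1.png

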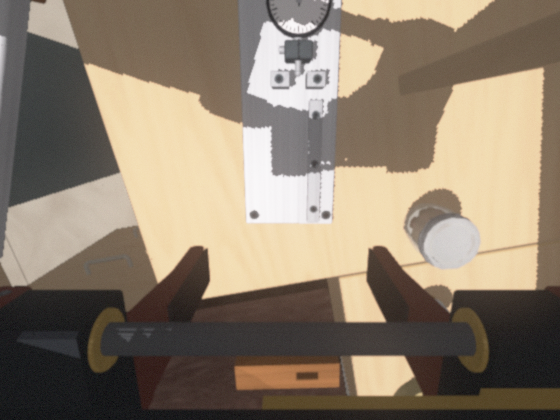

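The wrist view shows the plate's edges at u≈246 and u≈333, with its near end at row 222. The fence strip is at u≈309–322, the cheeks at (280,78) and (316,78), and the jar at (447,240). I'll fit the edges.

Run:
```python
from h import *
f=dict(np.load("w1.npz")); hsv=cv2.cvtColor(f["frame"],cv2.COLOR_RGB2HSV); S=hsv[...,1].astype(int)
for r in (60,150,200): print(r,[(u,S[r,u]) for u in list(range(238,252,2))+list(range(326,346,2))])
print([(v,S[v,285]) for v in range(214,232,2)])
Lp=[];Rp=[];E=[]
def cross(v,idx,th):
    for i in range(len(v)-1):
        if v[i]>=th>v[i+1]: return idx[i]+(v[i]-th)/(v[i]-v[i+1])*np.sign(idx[1]-idx[0])
for r in range(20,212,3):
    th=55
    ul=np.arange(225,262); a=cross(S[r,ul],ul,th); ur=np.arange(358,325,-1); b=cross(S[r,ur],ur,th)
    if a: Lp.append((a,r))
    if b: Rp.append((b,r))
for u in range(256,322,3):
    vv=np.arange(238,212,-1); e=cross(S[vv,u],vv,55)
    if e: E.append((u,e))
def fit(px):
    P=plane(f,px,.012)[:,:2].astype(np.float32); 
    for _ in range(3):
        vx,vy,x0,y0=cv2.fitLine(P,cv2.DIST_HUBER,0,.0005,.0005).ravel()
        d=(P-[x0,y0])@[-vy,vx]; P=P[abs(d)<max(.0008,1.5*d.std())]
    if len(P) and abs(vy)>.7 and vy<0: vx,vy=-vx,-vy
    return np.array([x0,y0]),np.array([vx,vy]),len(P),d.std()
L=fit(Lp);Rr=fit(Rp);N=fit(E)
for l in(L,Rr,N):print(l,np.rad2deg(np.arctan2(l[1][1],l[1][0])))
dv=L[1]+Rr[1];dv/=np.linalg.norm(dv);n=np.array([-dv[1],dv[0]])  # gauge y
print("width",(L[0]-Rr[0])@n, "ang",np.rad2deg(np.arctan2(dv[1],dv[0])))
cy=((L[0]+Rr[0])/2)@n; nx=N[0]@dv
g=dv*(nx+.125)+n*cy; print("gauge origin",g)
# dial centre check & fence
G=lambda px,z:[((plane(f,[p],z)[0,:2]-g)@dv,(plane(f,[p],z)[0,:2]-g)@n) for p in px]
print("screws",G([(254,215),(326,215)],.012)); print("cheek faces",G([(280,86),(317,86)],.04)); print("slot",G([(290,86),(306,86)],.04),"fence inner top",G([(307,210),(309,110)],.02))
save(f,"w1z.png",(230,0,350,230),2.6)
```

```text
60 [(238, np.int64(66)), (240, np.int64(19)), (242, np.int64(8)), (244, np.int64(4)), (246, np.int64(6)), (248, np.int64(6)), (250, np.int64(6)), (326, np.int64(1)), (328, np.int64(3)), (330, np.int64(3)), (332, np.int64(2)), (334, np.int64(3)), (336, np.int64(2)), (338, np.int64(15)), (340, np.int64(65)), (342, np.int64(67)), (344, np.int64(66))]
150 [(238, np.int64(70)), (240, np.int64(67)), (242, np.int64(58)), (244, np.int64(4)), (246, np.int64(3)), (248, np.int64(2)), (250, np.int64(2)), (326, np.int64(6)), (328, np.int64(8)), (330, np.int64(8)), (332, np.int64(10)), (334, np.int64(12)), (336, np.int64(65)), (338, np.int64(75)), (340, np.int64(74)), (342, np.int64(76)), (344, np.int64(73))]
200 [(238, np.int64(61)), (240, np.int64(58)), (242, np.int64(60)), (244, np.int64(52)), (246, np.int64(3)), (248, np.int64(2)), (250, np.int64(2)), (326, np.int64(4)), (328, np.int64(4)), (330, np.int64(3)), (332, np.int64(7)), (334, np.int64(67)), (336, np.int64(64)), (338, np.int64(66)), (340, np.int64(64)), (342, np.int64(63)), (344, np.int64(66))]
[(214, np.int64(3)), (216, np.int64(3)),
[... 540 characters left out ...]
0017056092)) 19.032541
width 0.100942954 ang 109.24712
gauge origin [0.44611856 0.14254187]
screws [(np.float64(-0.11432926301617227), np.float64(0.039702072687453384)), (np.float64(-0.11417200650246832), np.float64(-0.042865305581573365))]
cheek faces [(np.float64(0.02113707992960152), np.float64(0.008591249327429511)), (np.float64(0.0212081551480185), np.float64(-0.02632715238087599))]
slot [(np.float64(0.021156288943854483), np.float64(-0.0008459088135458369)), (np.float64(0.021187024143551125), np.float64(-0.015945743516772103))] fence inner top [(np.float64(-0.10600534572644682), np.float64(-0.020455050900286594)), (np.float64(0.00019731109508798646), np.float64(-0.020494106073005582))]
```

View pics/w1z.png

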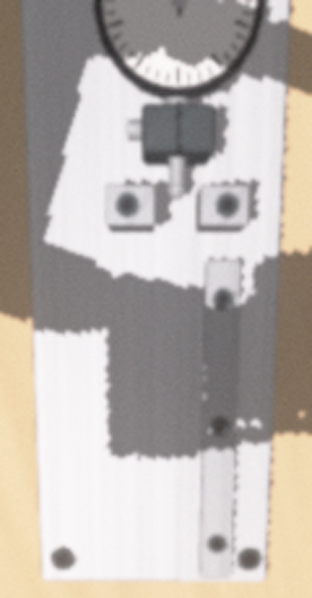

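The gauge is at (0.4461, 0.1425), 109.25°. The fence, cheek and slot checks all agree to about 1 mm. Before moving over the rail I'll check the tester's clearance along the way.

Run:
```python
from h import *
f=cam("top");C=cloud(f).reshape(-1,3)
az=np.arctan2(C[:,1],C[:,0]);r=np.hypot(C[:,0],C[:,1])
for a0 in range(-70,0,10):
    s=(np.rad2deg(az)>a0)&(np.rad2deg(az)<=a0+10)&(C[:,2]>.06)&(r<.8)&(r>.25)
    if s.sum()>3: print(a0,s.sum(),"rmin",r[s].min().round(3),"zmax",C[s,2].max().round(3),C[s][C[s,2].argmax()].round(3))
a=np.deg2rad(175.4);x=np.array([np.cos(a),np.sin(a)])
o=np.array([.536,-.3948])
p=[*(o+.02*x),.2]; 
q=None
print(bot.ik(p,att(a)))
bot.goto(p,att(a))
f=cam("wrist");save(f,"w2.png");np.savez("w2.npz",**{k:f[k] for k in("frame","depth","mtx","Rm","o")})
s=readout.sense();print(s["t"],s["ee_pos"],s["contact_force"],s["joints"])
```

```text
-70 9211 rmin 0.482 zmax 0.925 [ 0.299 -0.526  0.925]
-60 14785 rmin 0.483 zmax 0.973 [ 0.32  -0.502  0.973]
-50 52 rmin 0.492 zmax 0.261 [ 0.326 -0.388  0.261]
-30 905 rmin 0.438 zmax 1.526 [ 0.392 -0.195  1.526]
-20 458 rmin 0.753 zmax 0.589 [ 0.768 -0.172  0.589]
-10 4538 rmin 0.25 zmax 0.594 [ 0.467 -0.001  0.594]
[-7.03511166e-01  2.21275054e-01  1.12720423e+00 -4.44089210e-16
  1.79311337e+00 -2.19402235e+00]
4.8083 [ 0.51665346 -0.39218573  0.20036477] [-0.29670803 -0.21994089  0.39533254] [-7.01894784e-01  2.20491539e-01  1.12745647e+00  3.06704984e-04
  1.79321028e+00 -2.19340982e+00]
```

View pics/w2.png

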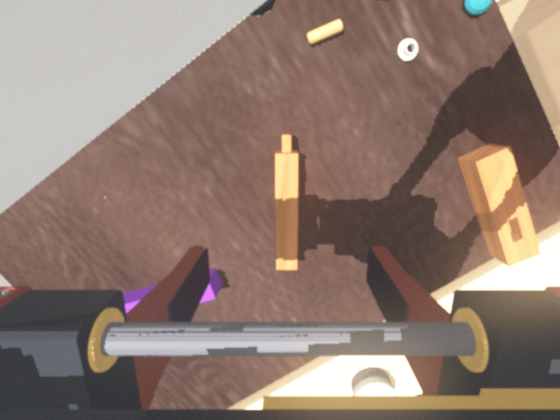

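The wrist view shows the rail nearly upright, from (287,270) at the plain end to the shoulder at about row 151 and the tenon tip at (286,134). The post is off to the right. I'll measure the rail on its top plane.

Run:
```python
from h import *
f=dict(np.load("w2.npz")); hsv=cv2.cvtColor(f["frame"],cv2.COLOR_RGB2HSV)
print(hsv[200,287],hsv[160,287],hsv[200,262],hsv[230,340])
m=((hsv[...,1]>130)&(hsv[...,0]<25)&(hsv[...,2]>75)).astype(np.uint8);m[:,:250]=0;m[:,325:]=0;m[:125]=0;m[285:]=0
cs,_=cv2.findContours(m,0,1);c=max(cs,key=cv2.contourArea)[:,0];print(len(c),c.min(0),c.max(0))
print([ (r,np.flatnonzero(m[r])[[0,-1]]) for r in range(134,272,6) if m[r].any()])
C=cloud(f);print("z",np.median(C[200:250,280:294,2]), "nadir",proj(f,f["o"]-[0,0,.3]))
L=[];Rr=[];
for r in range(160,264,2):
    u=np.flatnonzero(m[r]); L.append((u[0]-.5,r));Rr.append((u[-1]+.5,r))
ds=[]
for e in (L,Rr):
    P=plane(f,e,.036)[:,:2].astype(np.float32);vx,vy,x0,y0=cv2.fitLine(P,cv2.DIST_HUBER,0,.001,.001).ravel()
    if vx>0:vx,vy=-vx,-vy
    ds.append((np.array([x0,y0]),np.array([vx,vy])));print(ds[-1],np.rad2deg(np.arctan2(vy,vx)))
d=ds[0][1]+ds[1][1];d/=np.linalg.norm(d);n=np.array([-d[1],d[0]])
print("width",(ds[0][0]-ds[1][0])@n,"ang",np.rad2deg(np.arctan2(d[1],d[0])))
cy=(ds[0][0]+ds[1][0])@n/2
ends=[ (plane(f,[p],.036)[0,:2])@d for p in ((287,269.5),(280,151.5))]; tip=plane(f,[(286.5,134)],.031)[0,:2]@d
print("len",ends[1]-ends[0],"tenon",tip-ends[1]); o=d*(sum(ends)/2)+n*cy;print("origin",o)
save(f,"w2z.png",(240,120,340,280),3.7)
```

```text
[ 12 130 171] [ 20 107 254] [  8  80 141] [ 5 77 80]
29 [291 197] [297 204]
[(140, array([291, 291])), (152, array([277, 295])), (158, array([298, 298])), (164, array([298, 298])), (176, array([298, 298])), (182, array([298, 298])), (194, array([298, 298])), (200, array([278, 293])), (206, array([278, 295])), (212, array([290, 295])), (218, array([285, 293])), (230, array([286, 294])), (236, array([282, 285])), (242, array([292, 292])), (248, array([290, 296])), (254, array([285, 285]))]
z 0.036704524939655425 nadir [[287.47026751 119.40197542]]Traceback (most recent call last):
  File "<stdin>", line 10, in <module>
IndexError: index 0 is out of bounds for axis 0 with size 0
```

Run:
```python
from h import *
f=dict(np.load("w2.npz")); I=f["frame"].astype(int); D=I[...,0]-I[...,2]
for r in (160,220,262): print(r,[(u,D[r,u]) for u in range(268,308,2)])
m=(D>62).astype(np.uint8);m[:,:250]=0;m[:,325:]=0;m[:125]=0;m[285:]=0
n_,lab,st,_=cv2.connectedComponentsWithStats(m);k=1+st[1:,4].argmax();m=(lab==k).astype(np.uint8);print(st[k])
print([ (r,*np.flatnonzero(m[r])[[0,-1]]) for r in range(130,275,6) if m[r].any()])
L=[];Rr=[];
for r in range(160,264,2):
    u=np.flatnonzero(m[r]); L.append((u[0]-.5,r));Rr.append((u[-1]+.5,r))
ds=[]
for e in (L,Rr):
    P=plane(f,e,.036)[:,:2].astype(np.float32);vx,vy,x0,y0=cv2.fitLine(P,cv2.DIST_HUBER,0,.001,.001).ravel()
    if vx>0:vx,vy=-vx,-vy
    ds.append((np.array([x0,y0]),np.array([vx,vy])));print(ds[-1],np.rad2deg(np.arctan2(vy,vx)))
d=ds[0][1]+ds[1][1];d/=np.linalg.norm(d);n=np.array([-d[1],d[0]])
print("width",(ds[0][0]-ds[1][0])@n,"ang",np.rad2deg(np.arctan2(d[1],d[0])))
cy=(ds[0][0]+ds[1][0])@n/2
v=np.flatnonzero(m[:,280]);v2=np.flatnonzero(m[:,287]);print("rows",v[[0,-1]],v2[[0,-1]])
ends=[ (plane(f,[p],.036)[0,:2])@d for p in ((287,v2[-1]+.5),(280,v[0]-.5))]; tip=plane(f,[(286.5,v2[0]-.5)],.031)[0,:2]@d
print("len",ends[1]-ends[0],"tenon",tip-ends[1]); o=d*(sum(ends)/2)+n*cy;print("origin",o)
save(f,"w2z.png",(240,120,340,280),3.7)
```

```text
160 [(268, np.int64(49)), (270, np.int64(48)), (272, np.int64(49)), (274, np.int64(93)), (276, np.int64(98)), (278, np.int64(89)), (280, np.int64(92)), (282, np.int64(94)), (284, np.int64(97)), (286, np.int64(106)), (288, np.int64(102)), (290, np.int64(98)), (292, np.int64(96)), (294, np.int64(95)), (296, np.int64(98)), (298, np.int64(107)), (300, np.int64(37)), (302, np.int64(36)), (304, np.int64(40)), (306, np.int64(50))]
220 [(268, np.int64(43)), (270, np.int64(43)), (272, np.int64(44)), (274, np.int64(49)), (276, np.int64(75)), (278, np.int64(80)), (280, np.int64(82)), (282, np.int64(79)), (284, np.int64(81)), (286, np.int64(85)), (288, np.int64(86)), (290, np.int64(89)), (292, np.int64(91)), (294, np.int64(91)), (296, np.int64(87)), (298, np.int64(52)), (300, np.int64(30)), (302, np.int64(30)), (304, np.int64(30)), (306, np.int64(29))]
262 [(268, np.int64(44)), (270, np.int64(44)), (272, np.int64(42)), (274, np.int64(45)), (276, np.int64(112)), (278, np.int64(100)), (280, np.int64(100)), (282, np.int64(105)), (284, np.int64(101)), (286, np.int64(96)), (288, np.int64(92)), (290, 
[... 721 characters left out ...]
4(297)), (220, np.int64(276), np.int64(297)), (226, np.int64(276), np.int64(297)), (232, np.int64(276), np.int64(297)), (238, np.int64(276), np.int64(297)), (244, np.int64(276), np.int64(297)), (250, np.int64(276), np.int64(297)), (256, np.int64(276), np.int64(296)), (262, np.int64(275), np.int64(298)), (268, np.int64(275), np.int64(297))]
(array([ 0.5294734, -0.4064936], dtype=float32), array([-0.9978151 ,  0.06606903], dtype=float32)) 176.21176
(array([ 0.52219796, -0.3809632 ], dtype=float32), array([-0.9963818 ,  0.08499006], dtype=float32)) 175.12454
width 0.02490793 ang 175.66814
rows [149 270] [133 270]
len 0.1352384672582403 tenon 0.015418645882754989
origin [ 0.53443993 -0.39438019]
```

View pics/w2z.png

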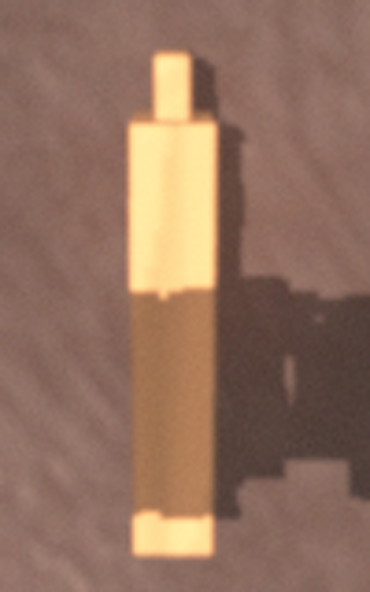

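The shoulder edge is really at row 152, because my mask row caught the tenon edge. That gives a 132 mm block and 18.5 mm tenon, which match the given sizes within calibration. Grasping now.

Run:
```python
from h import *
a=np.deg2rad(175.6);d=np.array([np.cos(a),np.sin(a)]);o=np.array([.5360,-.3945])
p=o-.015*d
bot.goto([*p,.09],att(a)); bot.move_l([*p,.0125],vel=.08)
print(readout.sense()["contact_force"])
bot.gripper_to(0.0,force=40); s=readout.sense();print(s["t"],s["grip_width"],s["ee_pos"],s["contact_force"])
if .02<s["grip_width"]<.028:
    bot.move_l([*p,.15],vel=.12)
    s=readout.sense();print(s["t"],s["grip_width"],s["contact_force"],s["wrist_torque"])
f=cam("wrist");save(f,"w3.png")
```

```text
[-0.41983649  0.51250053 -0.90819283]
7.4583 0.02333895729483705 [ 0.55095356 -0.39569009  0.01249996] [0.29255409 0.78807906 0.24446013]
8.7583 0.023865762807850657 [-0.96368348 -0.99388483 -0.70492003] [ 0.05254856  0.00337273 -0.02068311]
```

View pics/w3.png

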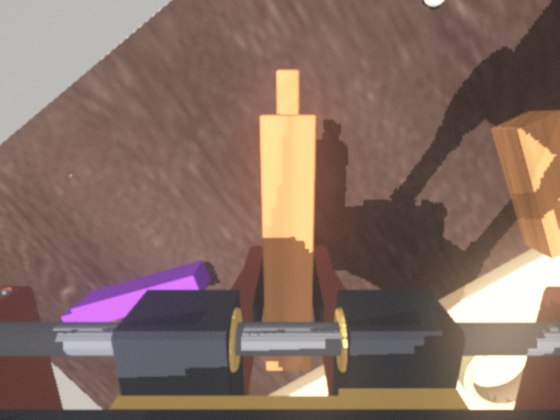

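The rail is held straight, with the shoulder at row ≈116 (u 261–315) and the tenon tip at row 70. I'll measure the shoulder's offset in the tool frame.

Run:
```python
from h import *
s=readout.sense();f=cam("wrist");I=f["frame"].astype(int);D=I[...,0]-I[...,2]
Rt=R.from_rotvec(s["tcp_rot"]).as_matrix()
ed=[]
for r in range(122,232,4):
    u=np.flatnonzero(D[r,240:335]>62)+240; ed.append((r,u[0]-.5,u[-1]+.5))
ed=np.array(ed);print(ed[::5])
col=[np.flatnonzero(D[90:140,u]>62)[0]+90 for u in (264,268,272,304,308,312)];tip=np.flatnonzero(D[40:100,288]>62)[0]+40;print(col,tip,s["ee_pos"])
z=s["ee_pos"][2]+.0235
T=lambda p,z:(plane(f,p,z)-s["ee_pos"])@Rt
for c in (1,2):
    P=T(np.c_[ed[:,c],ed[:,0]],z);k=np.polyfit(P[:,0],P[:,1],1);print("edge y",np.polyval(k,0),"slope deg",np.rad2deg(k[0]))
print("shoulder",T([(264,np.median(col)-.5),(312,np.median(col)-.5)],z),"tip",T([(288,tip-.5)],z-.005))
```

```text
[[122.  257.5 317.5]
 [142.  258.5 316.5]
 [162.  258.5 316.5]
 [182.  259.5 315.5]
 [202.  259.5 315.5]
 [222.  260.5 314.5]]
[np.int64(113), np.int64(114), np.int64(113), np.int64(113), np.int64(113), np.int64(113)] 69 [ 0.55055893 -0.39534923  0.14852006]
edge y -0.011596226280269397 slope deg -0.1584504701929586
edge y 0.013204403700801478 slope deg 0.011858366680227769
shoulder [[ 0.08051542 -0.00904648 -0.02336112]
 [ 0.08050806  0.01093428 -0.02333526]] tip [[ 0.09807275  0.00095338 -0.01831531]]
```

The grip is good: the shoulder is at tool x=+80.5 mm, y≈+0.5 mm and under 0.2° of tilt. I'll carry it over the gauge with the shoulder about 23 mm short of the stop and 5 mm off the fence, then check before lowering.

```bash
cat >> h.py <<'E'
GA=np.deg2rad(109.25);GO=np.array([.4461,.1425]);GX=np.array([np.cos(GA),np.sin(GA)]);GY=np.array([-GX[1],GX[0]])
SX=.0805
def tcp(sx,sy,z): # rail shoulder at gauge sx,sy
    return [*(GO+(sx-SX)*GX+sy*GY),z]
def gf(v): return np.array([v[:2]@GX,v[:2]@GY,v[2]])
def st(tag=""):
    s=readout.sense();p=s["ee_pos"][:2]-GO
    print(tag,round(s["t"],2),"sh",np.round([(p@GX+SX)*1e3,p@GY*1e3,s["ee_pos"][2]*1e3],2),"F",np.round(gf(s["contact_force"]),2),"M",np.round(gf(s["wrist_torque"]),3),round(s["grip_width"],4));return s
E
python3 - <<'E'
from h import *
s=readout.sense();p=s["ee_pos"]
bot.move_l([p[0]*.8,p[1]*.8,.16],vel=.25)
bot.goto(tcp(-.003,0.0,.12),att(GA));bot.move_l(tcp(-.003,-.003,.05),vel=.12); bot.hold(.2);st()
f=cam("wrist");save(f,"w4.png")
E
```

```text
12.15 sh [-3.18 -3.62 51.12] F [-0.39 -0.34 -0.36] M [0.015 0.048 0.002] 0.0235
```

View pics/w4.png

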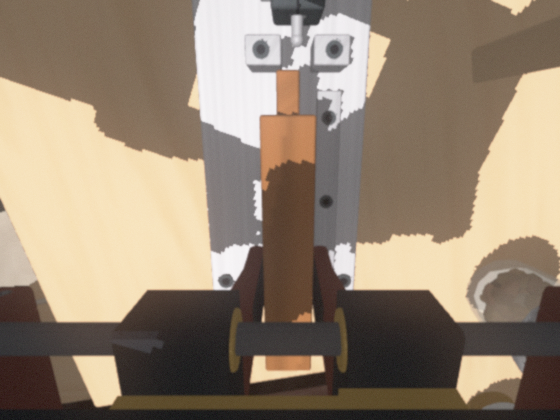

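The rail is parallel to the plate. The tenon tip at (287,72) is just short of the slot at (296,60), and the fence is to its right with a gap. Lowering with force checks.

Run:
```python
from h import *
bot.move_l(tcp(-.003,-.003,.028),vel=.06); bot.hold(.2); s=st("pre");f0=s["contact_force"][2]
z=.028
while z>.0225:
    z-=.0007; bot.move_l(tcp(-.003,-.003,z),vel=.02); s=st(f"{z:.4f}")
    if s["contact_force"][2]-f0>2.5: break
bot.hold(.2);st("end")
f=cam("wrist");save(f,"w5.png")
```

```text
pre 12.92 sh [-3.08 -3.29 28.43] F [0.33 0.12 0.18] M [ 0.091  0.045 -0.016] 0.0236
0.0273 13.17 sh [-3.03 -3.05 27.39] F [-0.05 -0.33 -0.85] M [ 0.076  0.035 -0.07 ] 0.0238
0.0266 13.42 sh [-2.99 -2.96 26.52] F [ 0.79 -0.09 -0.7 ] M [0.011 0.104 0.013] 0.0234
0.0259 13.67 sh [-2.97 -2.94 25.82] F [ 0.34  1.04 -0.66] M [ 0.007  0.08  -0.005] 0.0238
0.0252 13.92 sh [-2.99 -2.97 25.14] F [-0.52 -0.3  -1.4 ] M [ 0.052  0.066 -0.029] 0.0237
0.0245 14.17 sh [-3.02 -2.99 24.47] F [ 0.5  -0.1  -0.95] M [ 0.061  0.115 -0.024] 0.0238
0.0238 14.42 sh [-3.05 -3.04 24.41] F [0.45 3.06 4.1 ] M [ 0.609 -0.073 -0.024] 0.0239
end 14.62 sh [-3.05 -3.04 24.43] F [0.64 2.4  5.45] M [ 0.592 -0.098 -0.007] 0.0238
```

View pics/w5.png

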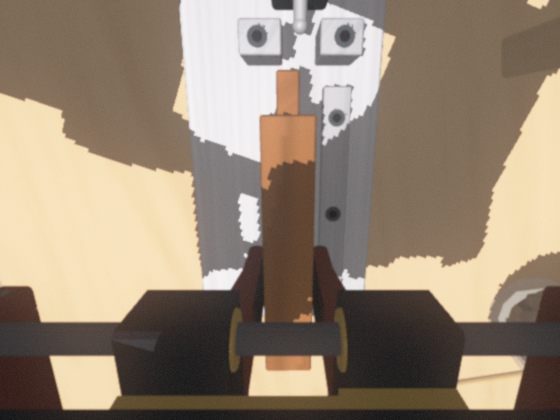

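Contact came at TCP z=24.45 mm, where expected, so the rail is flat on the plate with a gap to both fence and stop. Now I'll push sideways to the fence.

Run:
```python
from h import *
Z=.0242
bot.move_l(tcp(-.003,-.003,Z),vel=.02);bot.hold(.1);s=st("base");b=gf(s["contact_force"])[1]
y=-.003
while y>-.0115:
    y-=.0005; bot.move_l(tcp(-.003,y,Z),vel=.02); bot.hold(.1);s=st(f"{y*1e3:.1f}")
    if gf(s["contact_force"])[1]>6.5: break
bot.hold(.2);st("end")
f=cam("wrist");save(f,"w6.png")
```

```text
base 15.02 sh [-3.03 -3.06 24.37] F [0.05 1.52 4.18] M [ 0.403 -0.054  0.03 ] 0.0239
-3.5 15.37 sh [-3.04 -3.23 24.39] F [1.16 3.19 5.31] M [ 0.688 -0.076  0.021] 0.0237
-4.0 15.72 sh [-3.06 -3.72 24.45] F [0.35 3.59 5.85] M [ 0.751 -0.061  0.05 ] 0.024
-4.5 16.07 sh [-3.07 -4.21 24.42] F [1.01 3.87 5.8 ] M [ 0.722 -0.007  0.051] 0.0236
-5.0 16.42 sh [-3.09 -4.7  24.43] F [0.53 3.35 5.27] M [ 0.799 -0.048  0.078] 0.0237
-5.5 16.77 sh [-3.1  -5.19 24.41] F [0.64 3.72 5.93] M [ 0.793 -0.069  0.046] 0.0239
-6.0 17.12 sh [-3.1  -5.71 24.44] F [-0.37  4.24  6.21] M [ 0.794 -0.007  0.057] 0.024
-6.5 17.47 sh [-3.13 -6.17 24.41] F [1.39 4.25 6.23] M [ 0.765 -0.063  0.059] 0.0236
-7.0 17.82 sh [-3.14 -6.68 24.41] F [0.73 3.01 6.54] M [ 0.771 -0.034  0.127] 0.0236
-7.5 18.17 sh [-3.16 -7.2  24.44] F [-0.21  3.71  5.9 ] M [0.799 0.047 0.055] 0.0239
-8.0 18.52 sh [-3.15 -7.69 24.42] F [0.3  3.79 5.78] M [ 0.779 -0.05   0.087] 0.0239
-8.5 18.87 sh [-3.15 -8.2  24.42] F [-0.54  4.79  5.71] M [0.739 0.015 0.077] 0.0236
-9.0 19.22 sh [-3.14 -8.36 24.41] F [0.43 5.69 7.76] M [1.001e+00 1.000e-03 9.100e-02] 0.0237
-9.5 19.57 sh [-3.13 -8.4  24.44] F [-0.28  8.33  7.76] M [ 1.425 -0.035 -0.019] 0.0235
end 19.77 sh [-3.12 -8.4  24.45] F [0.43 7.93 8.33] M [1.43  0.014 0.042] 0.0238
```

View pics/w6.png

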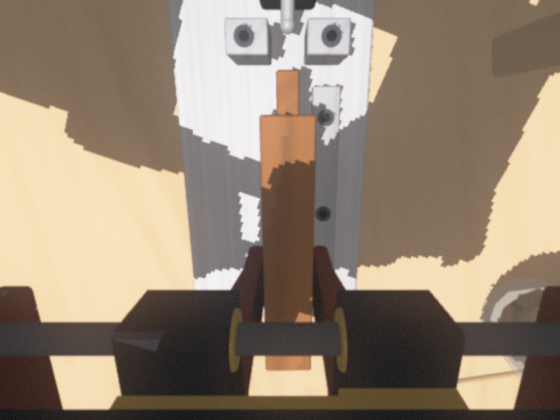

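The rail met the fence at y=-8.4 mm with near-zero yaw moment, so it's flush, and the tenon is lined up with the slot and plunger at u≈288. I'll ease the down load and slide along +x.

Run:
```python
from h import *
Z=.0245;Y=-.0098
bot.move_l(tcp(-.003,Y,Z),vel=.02);bot.hold(.2);st("base")
for x in (.002,.007,.011): bot.move_l(tcp(x,Y,Z),vel=.02);bot.hold(.1);st(f"{x*1e3:.1f}")
while x<.023:
    x+=.001; bot.move_l(tcp(x,Y,Z),vel=.02);bot.hold(.1);s=st(f"{x*1e3:.1f}")
    if gf(s["contact_force"])[0]<-9: break
bot.hold(.2);st("end")
f=cam("wrist");save(f,"w7.png");f=cam("top");save(f,"t7.png",(110,160,250,300),4)
```

```text
base 20.27 sh [-3.14 -8.4  24.46] F [0.07 7.66 7.45] M [ 1.48  -0.01  -0.018] 0.0239
2.0 20.77 sh [-0.2  -8.38 24.53] F [-6.94  8.41  6.8 ] M [1.539 1.07  0.058] 0.0238
7.0 21.27 sh [ 4.66 -8.41 24.57] F [-7.49  9.04  5.76] M [1.428 1.097 0.021] 0.0238
11.0 21.72 sh [ 8.63 -8.39 24.54] F [-8.25  8.78  6.85] M [1.503 1.164 0.01 ] 0.0237
12.0 22.07 sh [ 9.42 -8.37 24.53] F [-8.87  7.59  6.63] M [1.487 1.233 0.057] 0.0237
13.0 22.42 sh [10.39 -8.4  24.57] F [-9.09  8.07  6.49] M [1.49  1.256 0.089] 0.0235
end 22.62 sh [10.37 -8.4  24.56] F [-9.39  8.22  6.49] M [1.458 1.286 0.035] 0.024
```

View pics/w7.png

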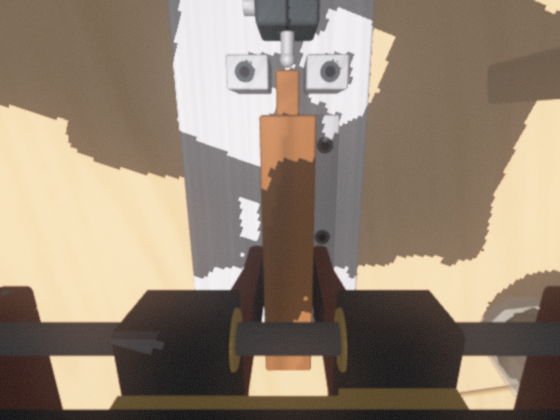

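The tenon is in the slot and about to meet the plunger; most of the 8 N so far is sliding friction. Continuing to the stop.

Run:
```python
from h import *
Z=.0249;Y=-.0098;x=.013
prev=None
while x<.0265:
    x+=.001; bot.move_l(tcp(x,Y,Z),vel=.02);bot.hold(.1);s=st(f"{x*1e3:.1f}")
    F=gf(s["contact_force"])
    if F[0]<-19: break
bot.hold(.3);st("end")
f=cam("wrist");save(f,"w8.png",(160,0,420,200),3);f=cam("top");save(f,"t8.png",(110,160,250,300),4);f=cam("side");save(f,"s8.png")
```

```text
14.0 23.07 sh [12.06 -8.4  24.58] F [-6.14  7.06  4.96] M [1.321 1.047 0.037] 0.024
15.0 23.42 sh [12.93 -8.41 24.57] F [-8.06  7.05  4.95] M [1.266 1.066 0.024] 0.0241
16.0 23.77 sh [13.67 -8.4  24.59] F [-7.58  6.84  4.71] M [1.324 1.186 0.055] 0.0238
17.0 24.12 sh [14.55 -8.39 24.62] F [-8.87  6.59  4.07] M [1.327 1.307 0.046] 0.0237
18.0 24.47 sh [15.45 -8.4  24.64] F [-8.89  7.43  4.32] M [1.317 1.419 0.03 ] 0.0234
19.0 24.82 sh [16.4  -8.41 24.65] F [-8.84  7.29  4.87] M [1.329 1.382 0.058] 0.0236
20.0 25.17 sh [17.36 -8.38 24.64] F [-9.23  7.3   5.04] M [1.383 1.434 0.081] 0.0243
21.0 25.52 sh [18.25 -8.39 24.68] F [-10.36   7.44   5.2 ] M [1.294 1.486 0.041] 0.0238
22.0 25.87 sh [19.18 -8.41 24.68] F [-10.42   6.94   4.08] M [1.329 1.526 0.024] 0.0238
23.0 26.22 sh [20.12 -8.37 24.65] F [-10.81   6.7    4.78] M [1.342 1.556 0.057] 0.0237
24.0 26.57 sh [20.81 -8.38 24.67] F [-11.28   7.82   4.95] M [1.322 1.678 0.037] 0.0237
25.0 26.92 sh [20.83 -8.39 24.71] F [-15.62   7.26   4.9 ] M [1.323 2.167 0.044] 0.0237
26.0 27.27 sh [20.88 -8.4  24.81] F [-19.27   6.84   4.43] M [1.31  2.737 0.149] 0.0241
end 27.57 sh [20.88 -8.39 24.81] F [-18.66   6.73   3.5 ] M [1.374 2.774 0.181] 0.0237
```

View pics/w8.png

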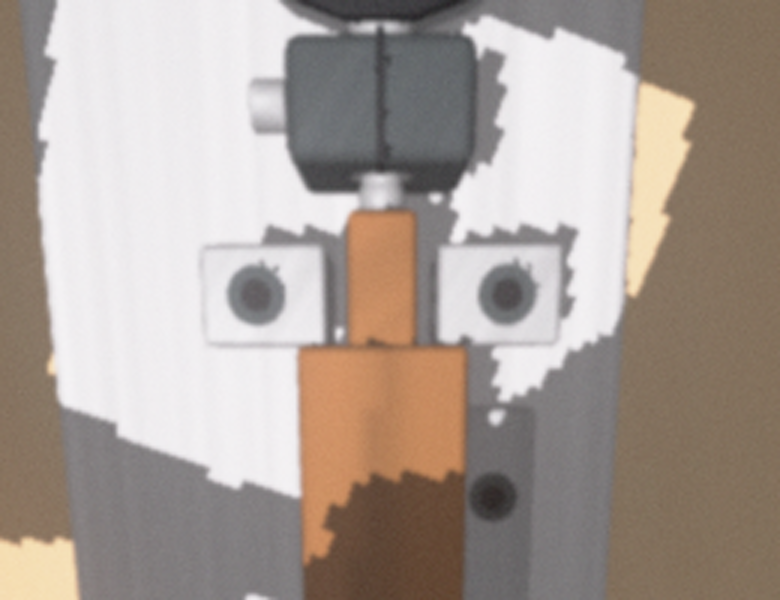

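View pics/t8.png

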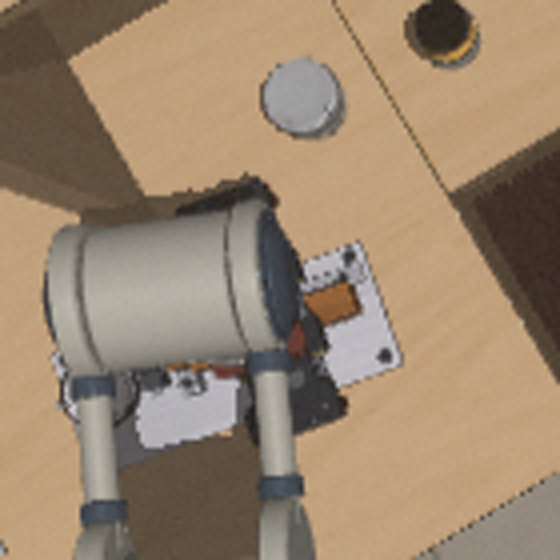

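The shoulders are flush on both cheeks. The shoulder line at row 348 of the crop meets the cheek faces, and the position stalled at 20.85 mm while the force rose. The tenon is through the slot and pressing the plunger. I'll add a touch of down load so the rail stays flat, then check it's stable.

Run:
```python
from h import *
bot.move_l(tcp(.0258,-.0101,.0244),vel=.01);st("a");bot.hold(1.2);st("b")
f=cam("wrist");save(f,"w9.png")
C=cloud(f);
# rail top flatness + gauge-frame shoulder line on rail top z=.048
p=plane(f,[(265,116),(310,116)],.048)[:,:2]-GO;print("shoulder x mm",p@GX*1e3,p@GY*1e3)
for v,u in ((125,288),(160,288),(200,288),(235,288)): print(v,np.median(C[v-3:v+4,u-4:u+5,2]).round(4))
for n,q in dict(post=(264,214),jar=(185,184)).items(): pass
f=cam("top");D=cloud(f);print("post",D[214,264],"jar",D[184,185])
```

```text
a 27.97 sh [20.87 -8.39 24.8 ] F [-17.66  11.01   7.97] M [1.893 2.521 0.12 ] 0.0238
b 29.17 sh [20.87 -8.42 24.8 ] F [-17.64   9.97   7.61] M [1.813 2.553 0.149] 0.0235
shoulder x mm [20.16836886 20.11409464] [  0.92436821 -17.7846622 ]
125 0.0487
160 0.0488
200 0.0489
235 0.0488
post [ 0.54567287 -0.15885607  0.03587272] jar [0.63595555 0.07369815 0.06757082]
```

View pics/w9.png

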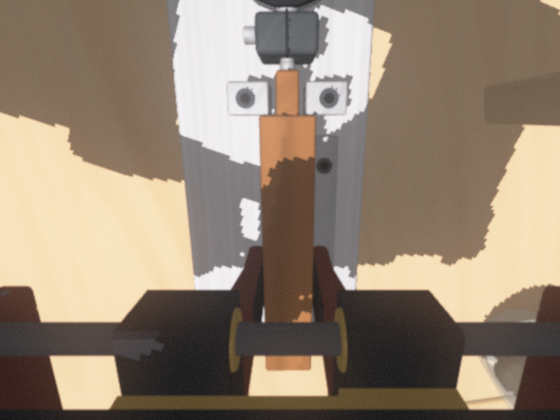

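The rail is flat, with its top at 48.7–48.9 mm along the length. The measured shoulder is at x=20.1 mm, the forces on fence and stop are steady, and the post and jar haven't moved. Handing in.

Run:
```python
from h import *
print(bot.finish_job());st()
```

```text
the job is handed in; nothing more can be done
None
the job is handed in; nothing more can be done
```

I gripped the rail and laid it flat on the gauge plate, about 23 mm short of the end stop and 5 mm off the fence. Then I pushed it sideways onto the fence and slid it along to the stop. I handed in at about 29 s of the 69 s, still gripping and pressing it there.

**Last checks**
- **End stop:** the rail stopped moving while the push kept rising to about 18 N, roughly 7 N of it against the stop by my estimate. The camera put the shoulders at gauge x = 20.1 mm, where 20 is home. The arm's own position gave 20.9 mm, which is within the calibration error.
- **Fence:** about 10 N of sideways force against it, with the yaw moment small (0.15 N m at the end), so the rail's side looks flush. The arm gave y = -8.4 mm where -8 is home.
- **Plunger:** the tenon is through the slot and pressing it in, seen in the wrist image. I didn't read the dial's pointer.
- **Flatness:** the rail's top is even along its length, at 48.7–48.9 mm against 48 mm expected.
- **Bystanders:** spot readings on the post and the jar agree with those from before the job, within 2 mm.

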